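# Show which pastel made the orange patch

### The arm

A 7-joint arm with a two-finger parallel gripper is mounted at the origin on the work surface. World frame = base frame: x ahead of the robot, y to its left, z up, the work surface at z = 0. Lengths are in m, angles in degrees, forces in N, time in s.
With the tool pointing down it reaches from about 0.4 to 0.875 m from the base axis. Payload 19.3 kg.
Tool frame: the origin (TCP) lies between the finger pads; the fingertips stand 25 mm ahead of it and the grasp point (between the pads) lies 6 mm ahead of it (robot.finger_overhang is the distance from the TCP to the fingertips, in m); z points along the fingers, y is the line along which they close (so a half turn about z gives the same grasp; the last joint's range is limited). The gripper opens to 85 mm and grips with 20 to 120 N. Pads are 22 mm wide; open, the fingers measure 114 mm over their backs; the gripper's body (76 mm by 85 mm) begins 54 mm behind the grasp point. The pads swing forward as they close: fully open they stand 13 mm farther back than shut.
Start: joints at [66.222, 29.874, -2.08, 91.645, 1.215, 58.505, -6.463], TCP at [0.211, -0.588, 0.256] pointing down, gripper open.
Joint ranges: [-166.77, 166.77], [-17.47, 122.26], [-85.68, 81.53], [9.62, 139.38], [-72.42, 252.41], [9.2, 110.78], [-144.41, 144.41]. Speed limits (degrees/s): [108.29, 108.29, 136.94, 136.94, 172.46, 172.46, 172.46].

### API

Orientations are given as a 3x3 rotation matrix whose columns are the frame's x, y, z axes.
In Python, from cell import robot gives the robot as it stands.
- The arm moves only by the shell command python3 -m handwheel 'ROWS' [OPENING] [FORCE]. ROWS is JSON, a list of rows, each an object with "slide": the shift along the world's x, y, z in mm, a list of three; "twist": the turn, a rotation vector about the world's x, y, z in rad, a list of three. In form: [{"slide": [dx, dy, dz], "twist": [wx, wy, wz]}, ...]. A call has 1 to 12 rows; each row is the pose to reach, as a shift and turn from the pose commanded when the call began; what a row does not reach only later rows make up. A row lasts 1/12 s, in which the tool goes at most 41.7 mm and 7.16 degrees, less where a joint would pass 70% of its speed; a pose out of reach is approached as far as the arm can. A call with a gripper value outside its range is refused whole. OPENING is the gripper's target within -1 to 1 (fully open at 1, half-way at 0, shut at -1), set as the call begins (- or left out, the last holds). The fingers move at their own pace and stop on an object; FORCE is the grip in N (left out, the last holds). Time passes only in rows, so rows that repeat a pose let the fingers close. It gives the time, the measured TCP pose, the force, the opening and the grip force at its end, in the units of the state.
- robot.state(): the state, without advancing time (a new reading comes with each control period).
- robot.capture(name): name is "scene" or "side" or "wrist"; returns a dict with "img" (400x640x3 uint8, red, green, blue), "fx", "fy", "cx", "cy" (pixels), "k1" (the pictures are not rectified: a ray, as slopes to the right and down, at radius r is drawn at 1 + k1 r^2 times it, then the intrinsics apply), "R" (3x3) and "t" (3): a world point X has camera coordinates R X + t; the wrist camera has in their place "T_tool_cam" (4x4, takes a point from camera to tool coordinates, whose origin is the TCP and whose axes are the flange's). Camera axes: x right, y down, z forward; pixel columns grow to the right and rows downward; lengths in m; the calibration is good to about 2 mm. A picture is of the moment at which its call begins: read the wrist's pose just before it. There is no depth.
- robot.close_job(): hands the job in; it is judged then, once.
Trained networks look in the newest picture that a camera, given by its name, has taken for a name from the list of things; names that differ only in an ending like _2 or _b are one class to them, and where a whole thing is asked for, a point or a joint stands for the part that bears it (a point fixed in the world has none). Each returns a list of dicts, best first, with "confidence" (0 to 1); they miss things now and then, are a little off and sometimes report something else, mostly with a low value. They report only what shows in the picture. A call takes as long as a camera call.
- robot.find_in(camera, label): "extent" ([left, top, right, bottom] in pixels, round what is visible of it).
The state is a dict: "t": time; "q": joint angles; "dq": joint speeds; "joint_torque": joint torques, N m; "tool_pos": TCP position; "ee_rot": TCP orientation; "contact_force": force on the tool from outside, world axes, zero at the start; "moment": the same for the moment, N m; "grip_width": opening from 0.0 (shut) to 1.0 (fully open); "gripper_force": force on a finger pad.
Only numpy, scipy, OpenCV 4.12 (cv2) and the standard library are available. Lean on these libraries where they do the work, as an engineer would, in place of code of your own. Each camera call takes 0.05 s, during which the arm holds its last target. There are 200 camera calls.

### The job

Show the painter which pastel made the orange patch: push the lid of the pastel box fully open by its thumb ledge, then point at the orange patch on the test sheet for two seconds, and last at the orange stick in the box, finishing while still pointing at it. To point, hold the fingertips still about 3 cm above the middle of the thing. Fresh pastel smudges: never touch the test sheet or its board, its patches or any of the sticks, and leave the brush pot, spray can, tape and sanding block where they are.

Things in the scene. Friction and masses are not known exactly. Their poses are not given: they have to be found in the camera images.
- lid (a joint): how far the pastel box's lid has been slid open, in m: 0 shut, 0.165 fully open against its stop; it may start up to 0.02 ajar. It slides along the box's -y axis, needs about 1.5 N, has no spring and stays where it is left.
- lid_ledge (a point): middle of the upright inner face of the lid's dark thumb ledge (face looks to the box's +y): push it towards the box's -y. Ledge 80 mm long (along the box's x), 18 mm high, outer side sloping like a wedge; this point is 9 mm above the lid's flat top, which is 37 mm above the table. Moves with the lid, axes as the box. Lid: pale wood, 91 x 214 mm, 5 mm thick.
- pastel_box: fixed wooden box, 104 mm (x) by 221 mm (y), walls 40 mm high; origin at the centre of its underside, z up. The lid slides in the long walls and out over the -y end. Five slots side by side along y hold one stick each, in any order; the compartment at the -y end (an eraser) stays covered. Fully open, the lid stands out 168 mm beyond the -y end, 32 mm above the table.
- stick_orange_top (a point): centre of the top face of the bright orange pastel stick, a loose square stick 80 mm long (along the box's x), 22 mm wide and 22 mm high, 55 g, lying in one of the box's slots (33 mm apart); its top is 28 mm above the table, 12 mm below the rim of the box's long walls.
- stick_brown_top (a point): centre of the top face of the dark red-brown pastel stick, a loose square stick 80 mm long (along the box's x), 22 mm wide and 22 mm high, 55 g, lying in one of the box's slots (33 mm apart); its top is 28 mm above the table, 12 mm below the rim of the box's long walls.
- stick_ochre_top (a point): centre of the top face of the ochre yellow pastel stick, a loose square stick 80 mm long (along the box's x), 22 mm wide and 22 mm high, 55 g, lying in one of the box's slots (33 mm apart); its top is 28 mm above the table, 12 mm below the rim of the box's long walls.
- stick_black_top (a point): centre of the top face of the black pastel stick, a loose square stick 80 mm long (along the box's x), 22 mm wide and 22 mm high, 55 g, lying in one of the box's slots (33 mm apart); its top is 28 mm above the table, 12 mm below the rim of the box's long walls.
- stick_grey_top (a point): centre of the top face of the mid grey pastel stick, a loose square stick 80 mm long (along the box's x), 22 mm wide and 22 mm high, 55 g, lying in one of the box's slots (33 mm apart); its top is 28 mm above the table, 12 mm below the rim of the box's long walls.
- board: wooden drawing board lying flat, fixed, 260 mm (its x) by 200 mm (its y), 12 mm thick, with a white test sheet held by yellow tape; origin at the centre of its underside, z up. Six fresh colour patches lie on it in two columns of three, in any order.
- patch_orange_mid (a point): centre of the top of the bright orange colour patch on the test sheet, about 50 by 60 mm, flat, 14 mm above the table; neighbours are 70 to 76 mm away, centre to centre.
- patch_brown_mid (a point): centre of the top of the dark red-brown colour patch on the test sheet, about 50 by 60 mm, flat, 14 mm above the table; neighbours are 70 to 76 mm away, centre to centre.
- patch_ochre_mid (a point): centre of the top of the ochre yellow colour patch on the test sheet, about 50 by 60 mm, flat, 14 mm above the table; neighbours are 70 to 76 mm away, centre to centre.
- patch_black_mid (a point): centre of the top of the black colour patch on the test sheet, about 50 by 60 mm, flat, 14 mm above the table; neighbours are 70 to 76 mm away, centre to centre.
- patch_grey_mid (a point): centre of the top of the mid grey colour patch on the test sheet, about 50 by 60 mm, flat, 14 mm above the table; neighbours are 70 to 76 mm away, centre to centre.
- patch_pale_mid (a point): centre of the top of the pale grey colour patch on the test sheet, about 50 by 60 mm, flat, 14 mm above the table; neighbours are 70 to 76 mm away, centre to centre.
- brush_pot: loose steel pot, 76 mm across and 100 mm high, with brushes standing in it to 180 mm; origin at the centre of its underside.
- spray_can: loose white fixative spray can with a blue cap, 52 mm across, 164 mm high; origin at the centre of its underside.
- tape_roll: loose roll of yellow masking tape lying flat, 96 mm across, 24 mm high; origin at the centre of its underside.
- sanding_block: loose cork sanding block, 66 by 100 mm, 26 mm high; origin at the centre of its underside.

How it is judged (in metres and radians):
On the way, in this order (a step that is already met when the one before it is completed fails the run):
1. the lid is slid open to within 10 mm of its stop (value of joint lid above 0.155 m), for 0.2 s.
2. the fingertips dwell above the orange patch for at least 1.5 s (horizontal distance between the grasp point and patch_orange_mid below 0.025 m and z of the grasp point in the frame of patch_orange_mid between 0.02 and 0.085 m), for 1.5 s.
3. the fingertips are brought above the orange stick (value of joint lid above 0.155 m and y of the grasp point in the frame of stick_orange_top between -0.014 and 0.014 m and x of the grasp point in the frame of stick_orange_top between -0.035 and 0.035 m and z of the grasp point in the frame of stick_orange_top between 0.02 and 0.085 m), for 0.2 s.
At the end, for the whole second after the job is handed in: Lid within 10 mm of its stop; the orange stick lies where it lay, untouched, and the fingertips stay over it: within 14 mm of its middle across and 35 mm along, the grasp point (some 20 mm behind the tips) 20 to 85 mm above its top (all of step 3 and distance of stick_orange_top from where it was at the start of the episode below 0.006 m).
It fails at once if the robot touches a patch, the test sheet or its board (contact force between any of the fingers, the arm and board above 0.3 N or contact force between any of the fingers, the arm and patch_orange above 0.3 N or contact force between any of the fingers, the arm and patch_brown above 0.3 N or contact force between any of the fingers, the arm and patch_ochre above 0.3 N or contact force between any of the fingers, the arm and patch_black above 0.3 N or contact force between any of the fingers, the arm and patch_grey above 0.3 N or contact force between any of the fingers, the arm and patch_pale above 0.3 N).
It fails at once if the robot touches a pastel stick (contact force between any of the fingers, the arm and stick_orange above 0.3 N or contact force between any of the fingers, the arm and stick_brown above 0.3 N or contact force between any of the fingers, the arm and stick_ochre above 0.3 N or contact force between any of the fingers, the arm and stick_black above 0.3 N or contact force between any of the fingers, the arm and stick_grey above 0.3 N).
It fails at once if a pastel stick is shifted by more than 6 mm or lifted (distance of any of stick_orange_top, stick_brown_top, stick_ochre_top, stick_black_top, stick_grey_top from where it was at the start of the episode above 0.006 m).
It fails at once if the brush pot, spray can, tape roll or sanding block is shifted by more than 15 mm or tipped (distance of any of brush_pot, spray_can, tape_roll, sanding_block from where it was at the start of the episode above 0.015 m or angle between any of brush_pot, spray_can, tape_roll, sanding_block's own z axis and vertical above 0.2 rad).
It also fails if it takes over 53 s, if anything falls off the work surface, if the arm or the gripper's body presses on something with over 40 N, if the wrist force passes 120 N, or if a joint passes its speed limit or range.

## Working session

There is one attempt and no reset: what is moved stays moved. The work goes in short steps, Python scripts to look and compute and a shell command to move; the robot and the scene stay as the last step left them, time stands still between calls to the robot, and variables do not carry over. Pictures are saved under pics/ and viewed, at most 10 in all, crops included, and the job is handed in when it is done.

```bash
mkdir -p pics
cat > h.py <<'E'
import numpy as np, cv2
from cell import robot
def cap(n,f=None):
    s=robot.state(); c=robot.capture(n)
    if f: cv2.imwrite('pics/'+f+'.png',c['img'][:,:,::-1])
    if 'R' not in c:
        T=np.array(c['T_tool_cam']); W=np.eye(4); W[:3,:3]=s['ee_rot']; W[:3,3]=s['tool_pos']
        I=np.linalg.inv(W@T); c['R']=I[:3,:3]; c['t']=I[:3,3]
    c['R']=np.array(c['R']); c['t']=np.array(c['t']); return c
def world(c,u,v,z):
    x=np.array([(u-c['cx'])/c['fx'],(v-c['cy'])/c['fy']]); p=x.copy()
    for _ in range(20): p=x/(1+c['k1']*(p@p))
    d=c['R'].T@np.array([p[0],p[1],1]); o=-c['R'].T@c['t']
    return o+d*(z-o[2])/d[2]
def proj(c,X):
    q=c['R']@np.array(X)+c['t']; p=q[:2]/q[2]; p=p*(1+c['k1']*(p@p))
    return p*[c['fx'],c['fy']]+[c['cx'],c['cy']]
E
python3 - <<'E'
from h import *
a=cap('scene','s0');b=cap('side','d0')
cv2.imwrite('pics/both.png',cv2.resize(np.vstack([a['img'],b['img']])[:,:,::-1],(480,600)))
for n,c in(('scene',a),('side',b)):
    print(n,-c['R'].T@c['t'])
    for l in['pastel_box','lid_ledge','board','patch_orange_mid','brush_pot','spray_can','tape_roll','sanding_block']:
        for d in robot.find_in(n,l)[:1]: print(l,np.round(d['extent']),round(d['confidence'],2))
print(robot.state())
E
```

```text
scene [1.36941685 0.30833612 0.94780397]
pastel_box [297. 159. 378. 219.] 0.87
lid_ledge [369. 239. 412. 313.] 0.72
board [408. 193. 512. 290.] 0.7
patch_orange_mid [451. 208. 468. 221.] 0.56
brush_pot [370. 240. 412. 311.] 0.93
spray_can [289. 212. 315. 273.] 0.86
tape_roll [191. 164. 228. 192.] 0.64
sanding_block [217. 227. 258. 252.] 0.9
side [0.11680371 0.89244777 0.7206491 ]
pastel_box [309. 190. 371. 244.] 0.78
lid_ledge [310. 191. 368. 230.] 0.82
board [211. 251. 340. 350.] 0.83
patch_orange_mid [293. 289. 327. 311.] 0.91
brush_pot [249. 264. 278. 282.] 0.61
spray_can [254. 158. 273. 207.] 0.91
tape_roll [341. 156. 366. 170.] 0.49
sanding_block [278. 168. 300. 188.] 0.85
{'t': 0.9, 'q': array([66.22308887, 29.87289984, -2.08188863, 91.64492174,  1.21592111,
       58.5046309 , -6.4627886 ]), 'dq': array([-0.00242138,  0.01306984,  0.00251444, -0.07961653, -0.0529997 ,
       -0.04465819, -0.07851082]), 'joint_torque': array([-1.14593375e-03, -9.26844764e+01,  1.97712220e+00, -3.70258820e+01,
        1.79505389e-02,  1.71654261e-03, -1.11516215e-04]), 'tool_pos': array([ 0.21123444, -0.58821231,  0.25630055]), 'ee_rot': array([[ 9.41147101e-01,  3.37997240e-01, -2.81083988e-06],
       [ 3.37997240e-01, -9.41147101e-01,  5.76398643e-06],
       [-6.97202298e-07, -6.37481524e-06, -1.00000000e+00]]), 'contact_force': array([ 0.39528461,  0.1751368 , -0.24534256]), 'moment': array([0.00409249, 0.03709453, 0.04929136]), 'gripper_force': 0.0, 'grip_width': 1.0022337637749676}
```

View pics/s0.png

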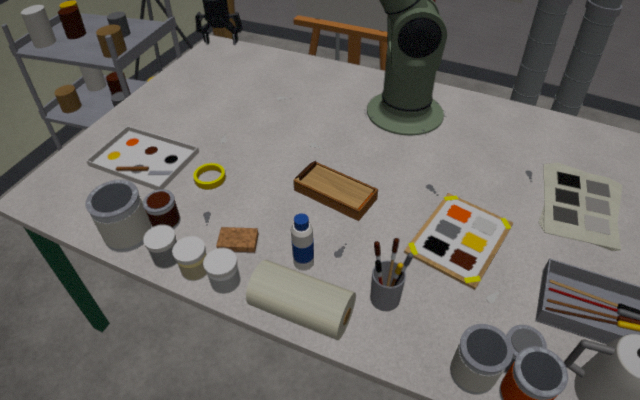

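View pics/d0.png

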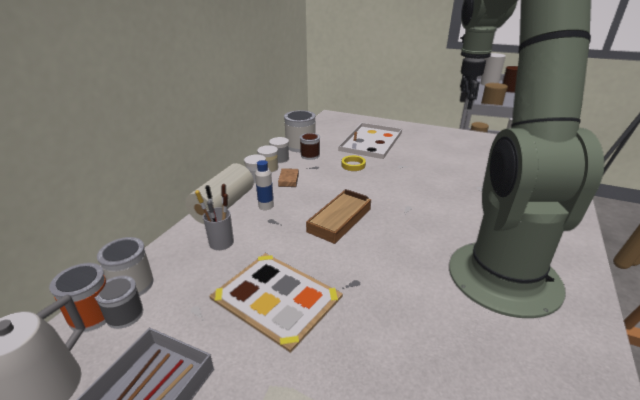

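The scene view shows the box at about (336,190) and the board at about (460,238), with its orange patch near (458,214). The side view shows the box at (340,216) and the orange patch at (308,298). I'll zoom in on the box.

Run:
```python
from h import *
a=cv2.imread('pics/s0.png')[150:230,285:390];b=cv2.imread('pics/d0.png')[180:250,295:387]
cv2.imwrite('pics/z.png',np.hstack([cv2.resize(a,(400,305),interpolation=2),cv2.resize(b,(400,305),interpolation=2)]))
A=cap('scene');B=cap('side')
for l in['brush_pot','spray_can','tape_roll','sanding_block']:pass
print('orange',world(A,458,214,.014),world(B,308.5,298,.014))
print('board A',[world(A,*p,.012).round(3)[:2] for p in[(447,196),(512,234),(471,284),(408,246)]])
print('board B',[world(B,*p,.012).round(3)[:2] for p in[(266,256),(341,295),(291,349),(211,296)]])
print('box A',[world(A,*p,.04).round(3)[:2] for p in[(314,162),(378,189),(359,209),(295,181)]])
print('pot',world(A,387,303,0),world(B,220,244,0),'can',world(A,302,262,0),world(B,265,206,0))
print('tape',world(A,209,176,.02),'sand',world(A,238,237,.026))
```

```text
orange [0.43046192 0.28584925 0.014     ] [0.42047837 0.28932034 0.014     ]
board A [array([0.371, 0.241]), array([0.442, 0.438]), array([0.646, 0.368]), array([0.593, 0.191])]
board B [array([0.595, 0.196]), array([0.353, 0.246]), array([0.393, 0.432]), array([0.641, 0.379])]
box A [array([ 0.42 , -0.156]), array([0.453, 0.057]), array([0.546, 0.036]), array([ 0.517, -0.171])]
pot [0.76913257 0.19554173 0.        ] [0.75371754 0.19308973 0.        ] can [ 0.74113232 -0.04091927  0.        ] [ 0.73839295 -0.03529693  0.        ]
tape [ 0.58169157 -0.42651387  0.02      ] sand [ 0.75360056 -0.21842053  0.026     ]
```

View pics/z.png

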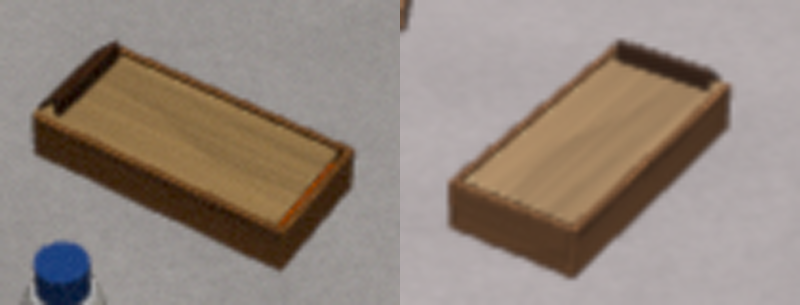

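The dark ledge is at the far world −y end, at scene (300,172), so the box's −y points along world −y. Orange shows in the gap at the +y end. I'll shut the fingers and move over the box for a wrist view.

```bash
python3 -m handwheel '[{"slide":[20,40,20],"twist":[0,0,-0.04]},{"slide":[35,70,40],"twist":[0,0,-0.08]},{"slide":[52,105,60],"twist":[0,0,-0.12]},{"slide":[70,140,80],"twist":[0,0,-0.16]},{"slide":[87,175,90],"twist":[0,0,-0.2]},{"slide":[105,210,100],"twist":[0,0,-0.25]},{"slide":[122,245,100],"twist":[0,0,-0.3]},{"slide":[140,280,100],"twist":[0,0,-0.35]},{"slide":[157,315,100],"twist":[0,0,-0.4]},{"slide":[175,350,100],"twist":[0,0,-0.45]},{"slide":[192,385,100],"twist":[0,0,-0.5]},{"slide":[210,420,100],"twist":[0,0,-0.5]}]' -1
python3 -m handwheel '[{"slide":[10,20,0],"twist":[0,0,0]},{"slide":[30,50,0],"twist":[0,0,0]},{"slide":[40,80,0],"twist":[0,0,0]},{"slide":[40,90,0],"twist":[0,0,0]},{"slide":[40,90,0],"twist":[0,0,0]},{"slide":[40,90,0],"twist":[0,0,0]},{"slide":[40,90,0],"twist":[0,0,0]}]'
python3 - <<'E'
from h import *
c=cap('wrist','w0')
for p in [(.484,-.058,.04),(.425,.287,.014)]: print(proj(c,p))
for l in['pastel_box','lid_ledge','patch_orange_mid','board']:
    for d in robot.find_in('wrist',l)[:1]: print(l,np.round(d['extent']),d['confidence'])
E
```

```text
t: 2.0
tool_pos: [0.4216, -0.1664, 0.3567]
ee_rot: [[0.987, -0.158, 0.001], [-0.158, -0.987, -0.0], [0.001, 0.0, -1.0]]
contact_force: [1.0, -0.6, 0.5]
grip_width: 0.003
gripper_force: 0.0
t: 2.58
tool_pos: [0.461, -0.0792, 0.3563]
ee_rot: [[0.988, -0.156, -0.0], [-0.156, -0.988, -0.0], [0.0, 0.0, -1.0]]
contact_force: [-0.2, -0.3, -0.4]
grip_width: 0.0
gripper_force: 0.0
[303.61194485 153.04192477]
[116.54730921 215.61259682]
pastel_box [232. 118. 384. 184.] 0.59
lid_ledge [242. 122. 381. 183.] 0.87
patch_orange_mid [ 89. 156. 134. 190.] 0.5
board [ 12.  86. 162. 248.] 0.97
```

View pics/w0.png

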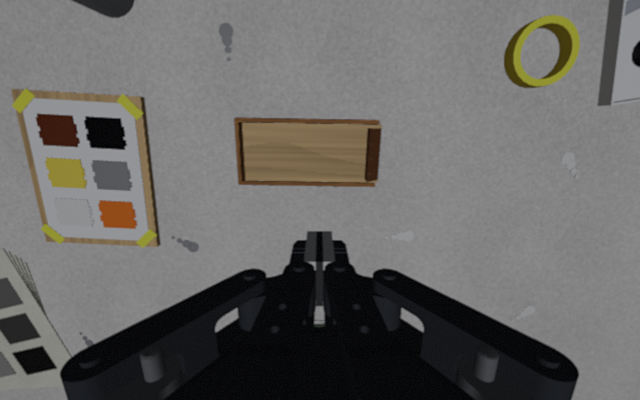

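The wrist view shows the box from (236,118) to (380,185), the ledge's inner edge at u≈366, and the orange patch centred at about (118,214).

Run:
```python
from h import *
c=cap('wrist'); i=c['img']
cv2.imwrite('pics/z1.png',cv2.resize(i[105:195,225:395,::-1],(800,424),interpolation=2))
hsv=cv2.cvtColor(i,cv2.COLOR_RGB2HSV)
m=cv2.inRange(hsv,(5,180,130),(16,255,255)); 
n,l,st,ce=cv2.connectedComponentsWithStats(m)
for k in range(1,n):
    if st[k][4]>40: print(st[k],ce[k],world(c,*ce[k],.014))
for p,z in[((238,119),.04),((238,184),.04),((375,185),.04),((379,121),.04),((366.5,128),.037),((365,180),.037)]: print(p,world(c,*p,z).round(4))
```

```text
[100 201  36  27 787] [117.66073698 214.16518424] [0.42735777 0.28469005 0.014     ]
(238, 119) [0.5498 0.0315 0.04  ]
(238, 184) [0.4519 0.055  0.04  ]
(375, 185) [ 0.4158 -0.1622  0.04  ]
(379, 121) [ 0.5137 -0.1783  0.04  ]
(366.5, 128) [ 0.5063 -0.159   0.037 ]
(365, 180) [ 0.4258 -0.1476  0.037 ]
```

View pics/z1.png

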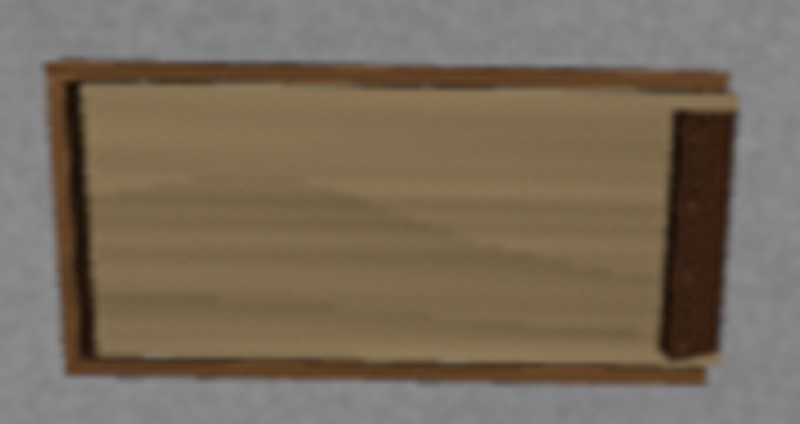

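Run:
```python
from h import *
c=cap('wrist')
f=lambda u,v,z:world(c,225+u/4.706,105+v/4.706,z)
P=np.array([f(48,64,.04),f(68,374,.04),f(706,382,.04),f(729,72,.04)])[:,:2]
M=np.array([(52,110.5),(-52,110.5),(-52,-110.5),(52,-110.5)])/1e3
m=P.mean(0);U,S,V=np.linalg.svd(M.T@(P-m));R=(U@V).T
print('origin',m,'ang',np.degrees(np.arctan2(R[1,0],R[0,0])),'res',(P-m-M@R.T).round(4).tolist())
for q in[(675,112),(662,355)]: print('ledge box',R.T@(f(*q,.037)[:2]-m))
print('ybox',R[:,1], 'ledge mid',m+R@[0,-.095])
# cross-check with fixed cameras
for n in('scene','side'):
    d=cap(n); print(n,[proj(d,[*(m+R@a),.04]).round(1).tolist() for a in M], proj(d,[.4274,.2847,.014]))
```

```text
origin [ 0.48263826 -0.06316133] ang -9.717462203531001 res [[-0.0014, -0.0013], [0.0008, -0.0014], [0.0012, 0.0014], [-0.0006, 0.0013]]
ledge box [ 0.0384181  -0.09330532]
ledge box [-0.04241274 -0.09381128]
ybox [0.16878979 0.98565207] ledge mid [ 0.46660323 -0.15679828]
scene [[358.4, 210.6], [377.4, 188.2], [312.9, 160.0], [292.1, 179.7]] [457.83695806 213.13436165]
side [[305.0, 220.7], [334.4, 232.4], [370.6, 198.2], [343.1, 189.2]] [306.74918239 295.8189517 ]
```

```bash
python3 -m handwheel '[{"slide":[4,-14,-40],"twist":[0,0,0]},{"slide":[8,-28,-80],"twist":[0,0,0]},{"slide":[12,-41,-120],"twist":[0,0,0]},{"slide":[12,-41,-160],"twist":[0,0,0]},{"slide":[12,-41,-200],"twist":[0,0,0]},{"slide":[12,-41,-235],"twist":[0,0,0]},{"slide":[12,-41,-260],"twist":[0,0,0]},{"slide":[12,-41,-275],"twist":[0,0,0]},{"slide":[12,-41,-284],"twist":[0,0,0]},{"slide":[12,-41,-286],"twist":[0,0,0]},{"slide":[12,-41,-286],"twist":[0,0,0]},{"slide":[12,-41,-286],"twist":[0,0,0]}]'
python3 - <<'E'
from h import *
cap('wrist','w1')
E
```

```text
t: 4.03
tool_pos: [0.4738, -0.1194, 0.0712]
ee_rot: [[0.988, -0.155, 0.001], [-0.155, -0.988, -0.0], [0.001, 0.0, -1.0]]
contact_force: [0.2, 0.5, 0.7]
grip_width: 0.002
gripper_force: 0.0
```

View pics/w1.png

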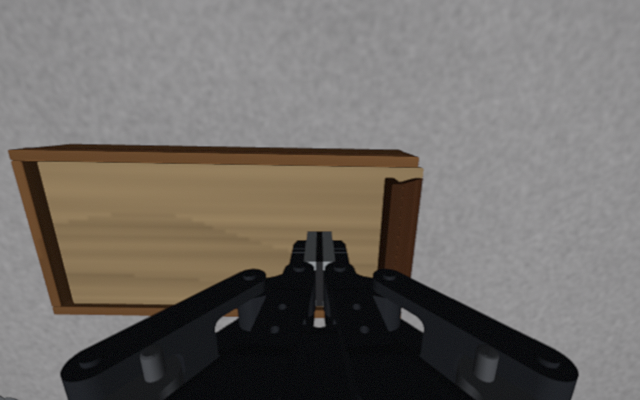

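The fingertips at (320,240) are clear of the lid, with the ledge's inner face at u≈385. Next is the push along the box's −y.

```bash
python3 -m handwheel '[{"slide":[-2,-10,-2],"twist":[0,0,0]},{"slide":[-3,-20,-2],"twist":[0,0,0]},{"slide":[-5,-30,-2],"twist":[0,0,0]},{"slide":[-7,-40,-2],"twist":[0,0,0]},{"slide":[-9,-50,-2],"twist":[0,0,0]},{"slide":[-10,-60,-2],"twist":[0,0,0]},{"slide":[-12,-70,-2],"twist":[0,0,0]},{"slide":[-14,-80,-2],"twist":[0,0,0]},{"slide":[-15,-90,-2],"twist":[0,0,0]},{"slide":[-17,-100,-2],"twist":[0,0,0]}]'
python3 -m handwheel '[{"slide":[-2,-10,0],"twist":[0,0,0]},{"slide":[-3,-20,0],"twist":[0,0,0]},{"slide":[-5,-30,0],"twist":[0,0,0]},{"slide":[-7,-40,0],"twist":[0,0,0]},{"slide":[-8,-45,0],"twist":[0,0,0]},{"slide":[-8,-50,0],"twist":[0,0,0]},{"slide":[-9,-55,0],"twist":[0,0,0]},{"slide":[-10,-60,0],"twist":[0,0,0]}]'
python3 - <<'E'
from h import *
cap('wrist','w2')
E
```

```text
t: 4.92
tool_pos: [0.4559, -0.2202, 0.0682]
ee_rot: [[0.988, -0.155, -0.0], [-0.155, -0.988, 0.0], [-0.0, -0.0, -1.0]]
contact_force: [-0.2, 2.0, 0.5]
grip_width: -0.002
gripper_force: 0.8
t: 5.58
tool_pos: [0.4462, -0.2794, 0.0683]
ee_rot: [[0.988, -0.154, -0.0], [-0.154, -0.988, 0.0], [-0.0, -0.0, -1.0]]
contact_force: [1.3, 1.4, 0.6]
grip_width: -0.001
gripper_force: 0.7
```

View pics/w2.png

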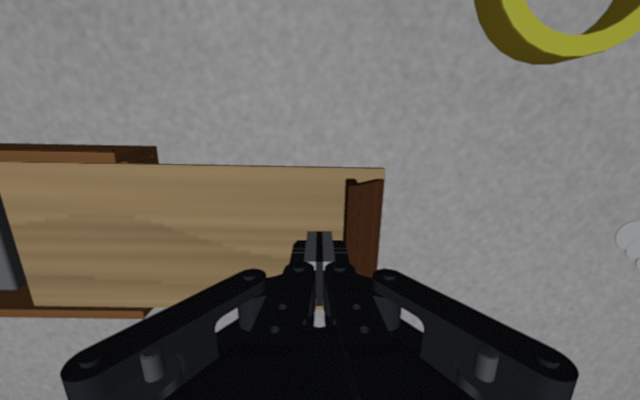

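The lid is moving, with the ledge held against the fingertips at (345,240), and it has slid about 0.14 m. I'll go on gently to the stop.

```bash
python3 -m handwheel '[{"slide":[-1,-4,0],"twist":[0,0,0]},{"slide":[-1,-8,0],"twist":[0,0,0]},{"slide":[-2,-11,0],"twist":[0,0,0]},{"slide":[-2,-14,0],"twist":[0,0,0]},{"slide":[-3,-16,0],"twist":[0,0,0]},{"slide":[-3,-16,0],"twist":[0,0,0]}]'
python3 -m handwheel '[{"slide":[0,-2,0],"twist":[0,0,0]},{"slide":[0,-4,0],"twist":[0,0,0]},{"slide":[0,-4,0],"twist":[0,0,0]}]'
```

```text
t: 6.13
tool_pos: [0.4431, -0.2957, 0.0683]
ee_rot: [[0.988, -0.155, 0.0], [-0.155, -0.988, -0.0], [0.0, 0.0, -1.0]]
contact_force: [-0.1, 0.7, 0.8]
grip_width: -0.001
gripper_force: 0.0
t: 6.38
tool_pos: [0.4431, -0.2994, 0.0682]
ee_rot: [[0.988, -0.155, -0.0], [-0.155, -0.988, 0.0], [-0.0, -0.0, -1.0]]
contact_force: [-0.6, 1.0, 0.4]
grip_width: 0.002
gripper_force: 0.4
```

```bash
python3 -m handwheel '[{"slide":[0,-2,0],"twist":[0,0,0]},{"slide":[-1,-4,0],"twist":[0,0,0]},{"slide":[-1,-4,0],"twist":[0,0,0]}]'
python3 -m handwheel '[{"slide":[0,-2,0],"twist":[0,0,0]},{"slide":[-1,-4,0],"twist":[0,0,0]},{"slide":[-1,-4,0],"twist":[0,0,0]}]'
```

```text
t: 6.63
tool_pos: [0.4429, -0.3005, 0.0681]
ee_rot: [[0.988, -0.152, 0.0], [-0.152, -0.988, 0.003], [-0.0, -0.003, -1.0]]
contact_force: [2.1, 18.0, 2.8]
grip_width: -0.001
gripper_force: 9.2
t: 6.88
tool_pos: [0.4427, -0.3013, 0.0679]
ee_rot: [[0.989, -0.15, 0.0], [-0.15, -0.989, 0.007], [-0.001, -0.007, -1.0]]
contact_force: [5.2, 38.6, 7.7]
grip_width: -0.003
gripper_force: 19.5
```

The stop is reached: 38 N with no further motion. I'll back off, lift, and return over the box to look.

```bash
python3 -m handwheel '[{"slide":[2,10,0],"twist":[0,0,0]},{"slide":[4,24,2],"twist":[0,0,0]},{"slide":[4,24,40],"twist":[0,0,0]},{"slide":[4,24,80],"twist":[0,0,0]},{"slide":[8,54,105],"twist":[0,0,0]},{"slide":[12,90,125],"twist":[0,0,0]},{"slide":[15,125,140],"twist":[0,0,0]},{"slide":[20,160,155],"twist":[0,0,0]},{"slide":[20,195,170],"twist":[0,0,0]},{"slide":[20,230,185],"twist":[0,0,0]},{"slide":[20,265,200],"twist":[0,0,0]},{"slide":[20,265,200],"twist":[0,0,0]}]'
python3 -m handwheel '[{"slide":[0,15,0],"twist":[0,0,0]},{"slide":[0,15,0],"twist":[0,0,0]},{"slide":[0,15,0],"twist":[0,0,0]},{"slide":[0,15,0],"twist":[0,0,0]}]'
python3 - <<'E'
from h import *
c=cap('wrist','w3');i=c['img']
hsv=cv2.cvtColor(i,cv2.COLOR_RGB2HSV)
m=cv2.inRange(hsv,(3,170,120),(16,255,255)); 
n,l,st,ce=cv2.connectedComponentsWithStats(m)
for k in range(1,n):
    if st[k][4]>60: print(st[k],ce[k],world(c,*ce[k],.014),world(c,*ce[k],.028))
for y in(-3,-2,-1,0,1,2,3):pass
for l in('stick_orange_top','patch_orange_mid'):
    for d in robot.find_in('wrist',l)[:2]: print(l,d)
E
```

```text
t: 7.88
tool_pos: [0.4623, -0.0361, 0.2711]
ee_rot: [[0.989, -0.148, 0.005], [-0.148, -0.989, 0.001], [0.004, -0.002, -1.0]]
contact_force: [0.4, 0.5, -0.4]
grip_width: -0.001
gripper_force: 0.0
t: 8.22
tool_pos: [0.4612, -0.0279, 0.2682]
ee_rot: [[0.988, -0.155, -0.0], [-0.155, -0.988, -0.0], [-0.0, 0.0, -1.0]]
contact_force: [1.0, 0.2, -0.1]
grip_width: 0.0
gripper_force: 0.0
[266 124  18  61 968] [274.82231405 153.81095041] [0.49568302 0.0270768  0.014     ] [0.49696449 0.02463198 0.028     ]
[  86  213   46   32 1192] [108.34647651 228.81963087] [0.42761097 0.28488855 0.014     ] [0.43145991 0.27271984 0.028     ]
stick_orange_top {'extent': [264.0, 122.8, 285.2, 184.6], 'confidence': 0.81}
patch_orange_mid {'extent': [83.9, 213.8, 130.4, 244.0], 'confidence': 0.62}
```

View pics/w3.png

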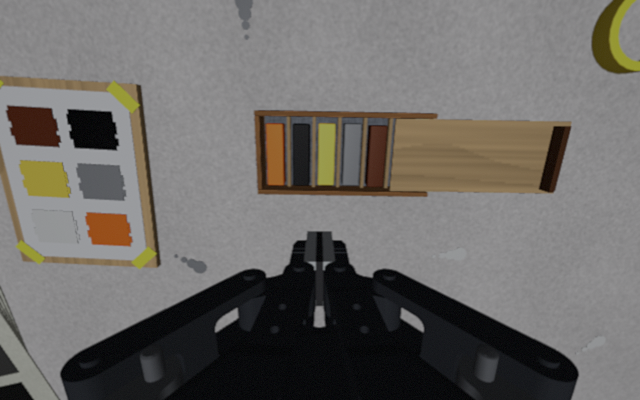

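The lid is fully out, the orange stick is in the slot at the +y end at (275,154), and the orange patch is at (108,229). I'll point at the patch.

```bash
python3 -m handwheel '[{"slide":[-4,38,0],"twist":[0,0,0]},{"slide":[-8,76,0],"twist":[0,0,0]},{"slide":[-12,114,0],"twist":[0,0,0]},{"slide":[-16,152,0],"twist":[0,0,0]},{"slide":[-20,190,0],"twist":[0,0,0]},{"slide":[-25,228,0],"twist":[0,0,0]},{"slide":[-29,266,-10],"twist":[0,0,0]},{"slide":[-32,295,-30],"twist":[0,0,0]},{"slide":[-34,313,-60],"twist":[0,0,0]},{"slide":[-34,313,-90],"twist":[0,0,0]},{"slide":[-34,313,-110],"twist":[0,0,0]},{"slide":[-34,313,-110],"twist":[0,0,0]}]'
python3 -m handwheel '[{"slide":[0,0,-20],"twist":[0,0,0]},{"slide":[0,0,-40],"twist":[0,0,0]},{"slide":[0,0,-60],"twist":[0,0,0]},{"slide":[0,0,-75],"twist":[0,0,0]},{"slide":[0,0,-83],"twist":[0,0,0]},{"slide":[0,0,-86],"twist":[0,0,0]},{"slide":[0,0,-86],"twist":[0,0,0]}]'
```

```text
t: 9.37
tool_pos: [0.4245, 0.2858, 0.1531]
ee_rot: [[0.988, -0.152, -0.006], [-0.152, -0.988, -0.005], [-0.005, 0.006, -1.0]]
contact_force: [-1.7, -0.7, -1.4]
grip_width: -0.0
gripper_force: 0.0
t: 9.95
tool_pos: [0.4277, 0.2854, 0.0729]
ee_rot: [[0.988, -0.156, -0.0], [-0.156, -0.988, 0.0], [-0.0, -0.0, -1.0]]
contact_force: [-1.3, -0.1, 0.2]
grip_width: -0.005
gripper_force: 0.0
```

```bash
for i in 1 2 3; do python3 -m handwheel '[{"slide":[0,0,0],"twist":[0,0,0]},{"slide":[0,0,0],"twist":[0,0,0]},{"slide":[0,0,0],"twist":[0,0,0]},{"slide":[0,0,0],"twist":[0,0,0]},{"slide":[0,0,0],"twist":[0,0,0]},{"slide":[0,0,0],"twist":[0,0,0]},{"slide":[0,0,0],"twist":[0,0,0]},{"slide":[0,0,0],"twist":[0,0,0]},{"slide":[0,0,0],"twist":[0,0,0]},{"slide":[0,0,0],"twist":[0,0,0]},{"slide":[0,0,0],"twist":[0,0,0]}]' | head -2; done
python3 -m handwheel '[{"slide":[0,0,35],"twist":[0,0,0]},{"slide":[0,0,75],"twist":[0,0,0]},{"slide":[0,0,110],"twist":[0,0,0]},{"slide":[8,-30,120],"twist":[0,0,0]},{"slide":[17,-65,120],"twist":[0,0,0]},{"slide":[26,-100,120],"twist":[0,0,0]},{"slide":[36,-135,120],"twist":[0,0,0]},{"slide":[45,-170,120],"twist":[0,0,0]},{"slide":[54,-205,120],"twist":[0,0,0]},{"slide":[63,-240,120],"twist":[0,0,0]},{"slide":[69,-261,110],"twist":[0,0,0]},{"slide":[69,-261,110],"twist":[0,0,0]}]'
python3 -m handwheel '[{"slide":[0,0,-20],"twist":[0,0,0]},{"slide":[0,0,-40],"twist":[0,0,0]},{"slide":[0,0,-60],"twist":[0,0,0]},{"slide":[0,0,-80],"twist":[0,0,0]},{"slide":[0,0,-93],"twist":[0,0,0]},{"slide":[0,0,-99],"twist":[0,0,0]},{"slide":[0,0,-99],"twist":[0,0,0]},{"slide":[0,0,-99],"twist":[0,0,0]},{"slide":[0,0,-99],"twist":[0,0,0]},{"slide":[0,0,-99],"twist":[0,0,0]}]'
python3 - <<'E'
from h import *
a=cap('scene')['img'][130:260,230:430,::-1];b=cap('wrist')['img'][:,:,::-1]
cv2.imwrite('pics/f.png',np.vstack([cv2.resize(a,(460,299),interpolation=2),cv2.resize(b,(460,288))]))
E
```

```text
t: 10.87
tool_pos: [0.4272, 0.2857, 0.0723]
t: 11.78
tool_pos: [0.4272, 0.2858, 0.0723]
t: 12.7
tool_pos: [0.4272, 0.2858, 0.0723]
t: 13.7
tool_pos: [0.4965, 0.0198, 0.1813]
ee_rot: [[0.987, -0.16, -0.001], [-0.16, -0.987, -0.002], [-0.0, 0.002, -1.0]]
contact_force: [-0.1, -1.0, -0.4]
grip_width: 0.002
gripper_force: 0.0
t: 14.53
tool_pos: [0.4967, 0.0249, 0.0841]
ee_rot: [[0.988, -0.155, 0.001], [-0.155, -0.988, 0.0], [0.001, -0.0, -1.0]]
contact_force: [0.2, -0.0, -0.1]
grip_width: 0.004
gripper_force: 0.0
```

View pics/f.png

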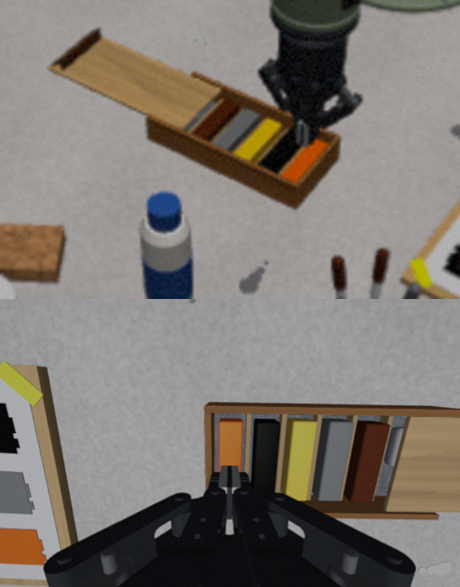

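The scene view shows the lid fully open and the shut fingertips over the orange stick. The wrist view shows the tips in line with the stick, at about (230,470). I'm handing in.

```bash
python3 -c "
from cell import robot
print(robot.close_job())"
```

```text
the job is handed in; nothing more can be done
None
```

I pushed the lid open to its stop, pointed at the orange patch for about 2.7 s, and handed in with the fingertips held about 3 cm above the orange stick; the hand-in gave no verdict.

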